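# Load the tack jig and hold its sprung pointer at the mark

## Task

Set up the tack-welding jig: slide the loose brass sleeve over the upright locating pin until it sits flat on its seat, and let go of it. Then take the yellow grip of the sprung pointer rod, pull the rod out of its tube until the orange tip is level with the red length mark, and finish while still holding it there against the spring for the welder. Leave the jar, the brush and the magnet where they are.

Things in the scene. Friction and masses are not known exactly. Their poses are not given: they have to be found in the camera images.
- jig: Tack jig, fixed to the bench: blue rail 400 x 60 x 12 mm thick with a 75 mm blue side pad, two grey clamps 22 x 36 mm, top at z 64 mm, carrying a horizontal aluminium tube. Origin on the bench below the tube's mouth; x along the tube axis in the direction in which the pointer rod comes out, z up. The rail spans x -145 to 255 mm, y -30 to 30 mm; the pad x -107 to -33 mm, y 25 to 150 mm. Its place and its heading vary.
- tube_mouth (a point): Mouth of the guide tube (22 mm outside diameter, 130 mm long, behind this point), on its axis, 50 mm above the bench. Axes as jig.
- pin_seat (a point): Centre of the seat: top face of a grey round shoulder (52 mm diameter, 20 mm tall, its top 32 mm above the bench), at x -70, y 100 mm of the jig. From it an aluminium locating pin, 20 mm diameter, rises 40 mm, its last 8 mm tapering to 10 mm. z up, axes as jig.
- sleeve: Loose brass sleeve (ring), 48 mm outside diameter, 24 mm bore, 24 mm tall, 0.15 kg give or take, standing upright on the bench. Origin at the centre of its underside, z along its bore.
- sleeve_center (a point): Middle of the sleeve, on its bore axis, 12 mm above its underside; 12 mm above pin_seat when seated.
- pointer_rod: Sprung telescoping pointer rod: steel, 12 mm diameter, on the tube's axis with an orange pointed tip and an upright yellow grip. Origin on the rod axis, at the tube's mouth when home; axes as jig; it slides only along +x, from home (0) to 120 mm. The inner spring pulls it back with about 5 N at home, rising by 0.6 N per 10 mm (about 11 N at 100 mm); if let go it returns home.
- pointer_grip (a point): Centre of the yellow grip block: 24 mm along the rod (x), 28 mm across (y), 45 mm tall, its top 116 mm above the bench; 60 mm ahead of the rod's origin and 43.5 mm above the rod axis. Its underside is 15 mm above the top of the rod, so fingers can close on it from above on any two opposite faces. Axes as jig.
- pointer_tip (a point): Point of the rod's orange tip, on the rod axis, 125 mm ahead of the rod's origin, 65 mm ahead of the grip's centre.
- index: Red length mark, fixed on the rail, set at a different place along it each time (175 to 225 mm from the tube's mouth): two upright red fins 4 mm thick along the rail, 20 mm wide, reaching 54 mm above the bench, with a 22 mm gap between them into which the tip passes. Origin at the middle of its underside (12 mm above the bench); the mark is the plane x = 0 of this frame, x along the rod's pull. The rod must be pulled out 50 to 100 mm to bring the tip level with it.
- jar: Bystander: blue jar with a black cap, 56 mm diameter, 75 mm tall, origin at its underside.
- brush: Bystander: hand brush, 200 mm long, lying on the bench along its x.
- magnet: Bystander: green arrow-shaped welding magnet, about 63 x 88 x 18 mm, lying on the bench, origin at the middle of its underside.
Not all that is in view belongs to the job. Of the things shaped like the sleeve, the brass one is meant.

How it is judged:
On the way, in this order (a step that is already met when the one before it is completed fails the run):
1. the sleeve sits flat on the seat over the pin, released (horizontal distance between sleeve_center and pin_seat below 0.004 m and z of sleeve_center in the frame of pin_seat between 0.0085 and 0.0155 m and angle between the z axis of sleeve and the z axis of jig, either way round below 0.08 rad and contact force between the fingers and sleeve below 0.1 N), for 0.2 s.
2. the pointer tip is level with the red mark, in the fingers (x of pointer_tip in the frame of index between -0.005 and 0.005 m and contact force between the fingers and pointer_rod above 3 N), for 0.3 s.
At the end, for the whole second after the job is handed in: The sleeve is on the pin within 4 mm of its axis, flat (0.08 rad) and within 3.5 mm of the seat, untouched by the fingers; the pointer tip is within 5 mm of the red mark along the rod, still (under 10 mm/s), held there by the fingers with more than 3 N, and no loose thing leans on the rod (all of step 1 and all of step 2 and contact force between pointer_rod and sleeve below 0.2 N and contact force between pointer_rod and jar below 0.2 N and contact force between pointer_rod and brush below 0.2 N and contact force between pointer_rod and magnet below 0.2 N and linear speed of pointer_rod below 0.01 m/s and linear speed of sleeve below 0.02 m/s); the arm keeps its last pose, push and grip.
It fails at once if the jar is moved more than 30 mm (distance of jar from where it was at the start of the episode above 0.03 m).
It fails at once if the brush is moved more than 30 mm (distance of brush from where it was at the start of the episode above 0.03 m).
It fails at once if the magnet is moved more than 30 mm (distance of magnet from where it was at the start of the episode above 0.03 m).
It also fails if it takes over 61 s, if anything falls off the work surface, if the arm or the gripper's body presses on something with over 40 N, if the wrist force passes 120 N, or if a joint passes its speed limit or range.

## Robot

A 7-joint arm with a two-finger parallel gripper is mounted at the origin on the work surface. World frame = base frame: x ahead of the robot, y to its left, z up, the work surface at z = 0. Lengths are in m, angles in rad, forces in N, time in s.
With the tool pointing down it reaches from about 0.4 to 0.925 m from the base axis. Payload 5.6 kg.
Tool frame: the origin (TCP) lies midway between the tips of the shut fingers; the grasp point (between the pads) lies 19 mm behind it; z points along the fingers, x is the direction in which the jaws open and shut, and the axes are right-handed (so a half turn about z gives the same grasp; the last joint's range is limited). The gripper opens to 85 mm and grips with 20 to 120 N. Pads are 22 mm wide; open, the fingers measure 114 mm over their backs; the gripper's body (76 mm by 85 mm) begins 54 mm behind the grasp point. The pads swing forward as they close: fully open they stand 13 mm farther back than shut.
Start: joints at [1.126, 0.468, -0.012, 1.603, 0.006, 1.071, -0.056], TCP at [0.254, -0.598, 0.231] pointing down, gripper open.
Joint ranges: [-2.53, 2.53], [-0.31, 2.02], [-1.57, 1.55], [0.28, 2.44], [-1.29, 4.43], [0.15, 1.84], [-2.92, 2.92]. Speed limits (rad/s): [2.57, 2.57, 3.14, 3.14, 3.14, 3.14, 3.14].

## Interface

Orientations are given as a unit quaternion [x, y, z, w].
In Python, from plant import get_state, capture, finish_job gives the robot as it stands.
- The arm moves only by the tool step_arm, never from a script. Its argument "motion" is a list of rows, each a list of 7 numbers: the turn, a rotation vector about the tool's x, y, z in degrees, then the shift along the tool's x, y, z in cm, then the finger opening in cm, from 0 to 8.54. A call has 1 to 10 rows; each row is the pose to reach, as a shift and turn from the pose measured when the call began, along the tool's axes at that moment; what a row does not reach only later rows make up. A row lasts 1/10 s, in which the tool goes at most 50 mm and 8.59 degrees, less where a joint would pass 70% of its speed; a pose out of reach is approached as far as the arm can. A call with a gripper value outside its range is refused whole. The fingers move at their own pace and stop on an object; the grip force is fixed at half the most. Time passes only in rows, so rows that repeat a pose let the fingers close. It gives the time, the measured TCP pose, the force and the opening at its end, in the units of the state.
- get_state(): the state, without advancing time (a new reading comes with each control period).
- capture(name): name is "scene" or "top" or "wrist"; returns a dict with "image" (420x560x3 uint8, blue, green, red), "z_map" (420x560 float32, m along the optical axis (not along the pixel's ray), 0 where there is no reading), "fx", "fy", "cx", "cy" (pixels), "rvec" (rotation vector, rad) and "tvec" (3), from world to camera coordinates, as OpenCV has them. Camera axes: x right, y down, z forward; pixel columns grow to the right and rows downward; lengths in m; the calibration is good to about 2 mm. A picture is of the moment at which its call begins.
- finish_job(): hands the job in, once; it reports no verdict.
The state is a dict: "t": time; "joint_pos": joint angles; "dq": joint speeds; "effort": joint torques, N m; "tool_pos": TCP position; "orientation": TCP orientation; "contact_force": force on the tool from outside, world axes, zero at the start; "ft_torque": the same for the moment, N m; "width": finger opening in m.
Only numpy, scipy, OpenCV 4.12 (cv2) and the standard library are available. Lean on these libraries where they do the work, as an engineer would, in place of code of your own. Each camera call takes 0.05 s, during which the arm holds its last target. There are 200 camera calls.

## Working session

There is one attempt and no reset: what is moved stays moved. The work goes in short steps, Python scripts to look and compute and a tool call to move; the robot and the scene stay as the last step left them, time stands still between calls to the robot, and variables do not carry over. Pictures are saved under pics/ and viewed, about 8 in all and at most 12, crops included, and the job is handed in when it is done.

Besides the shell and the picture viewer there is one more tool, called as name([rows], argument=value, ...), one row to a line, values as JSON. step_arm: Moves the arm, as the interface text tells. Its arguments: {"type":"object","properties":{"motion":{"type":"array"}},"required":["motion"]}

```bash
mkdir -p pics; cat > h.py <<'E'
import numpy as np, cv2
from plant import get_state, capture, finish_job
from scipy.spatial.transform import Rotation as R
def cam(c):
    M=cv2.Rodrigues(np.array(c["rvec"],float))[0]; return M,np.array(c["tvec"],float).ravel()
def ray(c,u,v,z):
    M,t=cam(c); d=M.T@np.array([(u-c["cx"])/c["fx"],(v-c["cy"])/c["fy"],1]); o=-M.T@t
    return o+d*(z-o[2])/d[2]
def cloud(c):
    M,t=cam(c); v,u=np.mgrid[0:420,0:560]; z=c["z_map"]
    P=np.stack([(u-c["cx"])/c["fx"]*z,(v-c["cy"])/c["fy"]*z,z],-1)
    return (P-t)@M
def proj(c,p):
    M,t=cam(c); q=M@np.array(p)+t; return c["fx"]*q[0]/q[2]+c["cx"],c["fy"]*q[1]/q[2]+c["cy"]
def togo(p,s=None):
    s=s or get_state(); return R.from_quat(s["orientation"]).inv().apply(np.array(p)-s["tool_pos"])*100
E
python3 - <<'E'
from h import *
a=capture("scene");b=capture("top")
cv2.imwrite("pics/s.png",a["image"]);cv2.imwrite("pics/t.png",cv2.resize(b["image"],(800,600)))
for c in(a,b):
    M,t=cam(c);print(-M.T@t,c["fx"],M[2])
s=get_state();print(s);print(R.from_quat(s["orientation"]).as_matrix().round(3))
E
```

```text
[ 1.16570224 -0.54115998  0.61713322] 475.7475216228127 [-0.66593972  0.50297923 -0.55094118]
[ 0.47763837 -0.05068869  1.06145961] 476.4653651458393 [ 0.06512951 -0.02979213 -0.99743199]
{'t': 0.1, 'joint_pos': array([ 1.1259883 ,  0.46829677, -0.01159731,  1.60357874,  0.00598683,
        1.07139693, -0.05630089]), 'dq': array([ 8.72056618e-05,  2.61356873e-04, -4.00655591e-04, -2.38378220e-03,
        1.16976528e-03, -1.19122678e-04,  2.41750303e-04]), 'effort': array([ 2.53614808e-04, -5.33514512e+01,  2.11366260e-02, -2.51966000e+01,
        1.14248073e-02,  4.28012761e-03,  6.42658875e-06]), 'tool_pos': array([ 0.25393661, -0.59777275,  0.23040907]), 'orientation': array([ 8.33969968e-01, -5.51809221e-01, -7.14605151e-04, -4.07522488e-04]), 'contact_force': array([-0.312817  ,  0.78746734, -0.90327141]), 'ft_torque': array([ 0.01191595,  0.00887339, -0.0249831 ]), 'width': 0.0853945138340686}
[[ 0.391 -0.92  -0.001]
 [-0.92  -0.391  0.001]
 [-0.002  0.    -1.   ]]
```

View pics/s.png

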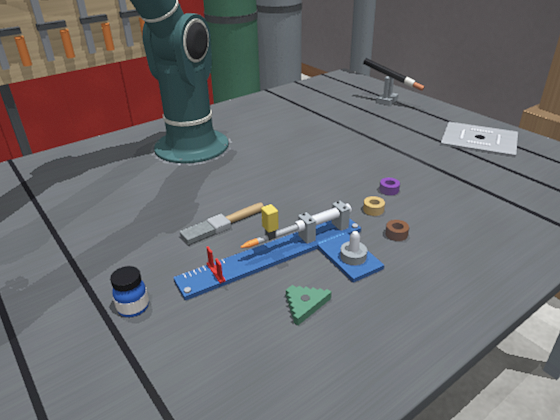

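View pics/t.png

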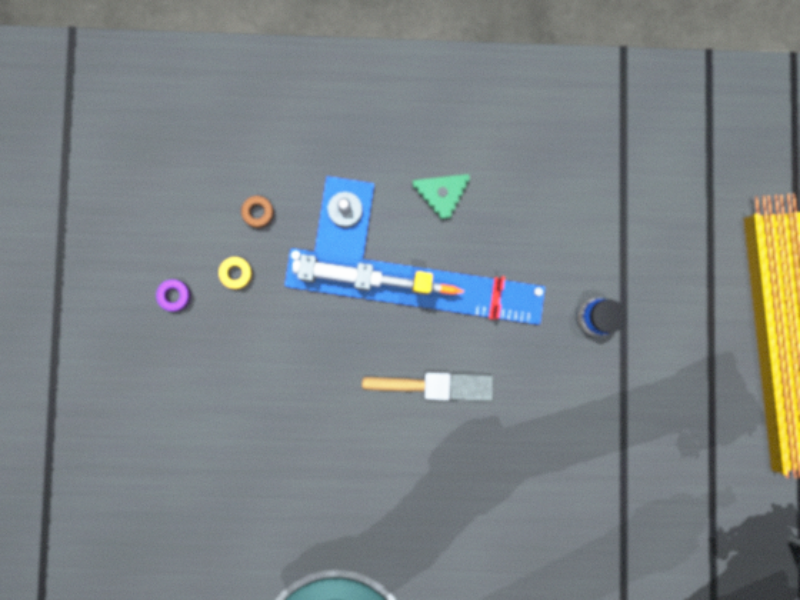

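Ring candidates in the top view (800x600): gold (235,272), copper-brown (257,211) and purple (172,296). Gold fits "brass"; I'll check it in a crop. The magnet is at (442,195), the jar at (602,316), the brush at (427,385), the pin at (345,208), the grip at (423,282) and the red fins at (497,298).

```bash
python3 - <<'E'
from h import *
a=capture("scene");b=capture("top")
I=a["image"];cv2.imwrite("pics/c.png",cv2.resize(I[165:300,190:430],(800,450),interpolation=cv2.INTER_CUBIC))
H=cv2.cvtColor(b["image"],cv2.COLOR_BGR2HSV)
def blobs(c,lo,hi,amin=40):
    h=cv2.cvtColor(c["image"],cv2.COLOR_BGR2HSV);m=cv2.inRange(h,lo,hi)
    cs=cv2.findContours(m,cv2.RETR_EXTERNAL,cv2.CHAIN_APPROX_NONE)[0]
    return [k for k in cs if cv2.contourArea(k)>amin]
print("hsv gold",H[int(262*.7),int(235*.7)],H[int(258*.7),int(235*.7)])
P=cloud(b)
for n,lo,hi in [("yel",(18,90,90),(36,255,255)),("red",(0,150,80),(5,255,255)),("org",(6,150,120),(16,255,255)),("blue",(100,150,80),(125,255,255)),("green",(50,80,40),(85,255,255))]:
  for k in blobs(b,lo,hi):
    (u,v),(w,h_),an=cv2.minAreaRect(k); m=np.zeros((420,560),np.uint8);cv2.drawContours(m,[k],-1,1,-1);q=P[m>0];q=q[np.isfinite(q).all(1)]
    print(n,(round(u),round(v)),(round(w),round(h_)),round(an,1),"area",cv2.contourArea(k),"pc",np.median(q,0).round(4),"ztop",np.percentile(q[:,2],90).round(3))
    if n=="blue" and cv2.contourArea(k)>1000: print([ray(b,*p,.012)[:2].round(4) for p in cv2.boxPoints(cv2.minAreaRect(k))]); print(cv2.approxPolyDP(k,3,True)[:,0].tolist())
E
```

```text
hsv gold [ 30 109 255] [ 29 110 250]
yel (275, 269) (42, 8) 2.6 area 250.0 pc [ 0.3998 -0.076   0.0177] ztop 0.021
yel (295, 197) (14, 12) 90.0 area 142.0 pc [ 0.5478 -0.1126  0.1146] ztop 0.117
yel (164, 191) (23, 22) 45.0 area 394.5 pc [0.5646 0.168  0.0222] ztop 0.025
yel (540, 240) (184, 38) 90.0 area 5168.5 pc [ 0.5073 -0.6776  0.0123] ztop 0.03
blue (414, 221) (22, 11) 87.4 area 69.0 pc [ 0.5092 -0.3702  0.0484] ztop 0.055
blue (365, 212) (28, 27) 8.1 area 478.0 pc [ 0.5323 -0.2771  0.0115] ztop 0.014
blue (272, 198) (143, 27) 8.4 area 1460.0 pc [ 0.5399 -0.1354  0.0114] ztop 0.014
[array([0.5451, 0.0914]), array([0.6038, 0.0847]), array([ 0.565 , -0.2289]), array([ 0.5061, -0.221 ])]
[[202, 183], [201, 200], [331, 219], [333, 213], [336, 220], [338, 213], [341, 216], [343, 195], [300, 189], [305, 197], [325, 201], [323, 207], [292, 207], [270, 200], [257, 205], [246, 199], [210, 197]]
blue (256, 158) (83, 60) 11.3 area 2049.5 pc [ 0.6399 -0.0007  0.0122] ztop 0.032
[array([0.5923, 0.0711]), array([0.7236, 0.0492]), array([ 0.6921, -0.1327]), array([ 0.5607, -0.1092])]
[[229, 124], [221, 175], [210, 175], [229, 183], [260, 183], [269, 191], [288, 194], [291, 187], [253, 180], [260, 129]]
green (310, 138) (29, 40) 83.7 area 681.0 pc [ 0.6994 -0.1492  0.0173] ztop 0.02
```

View pics/c.png

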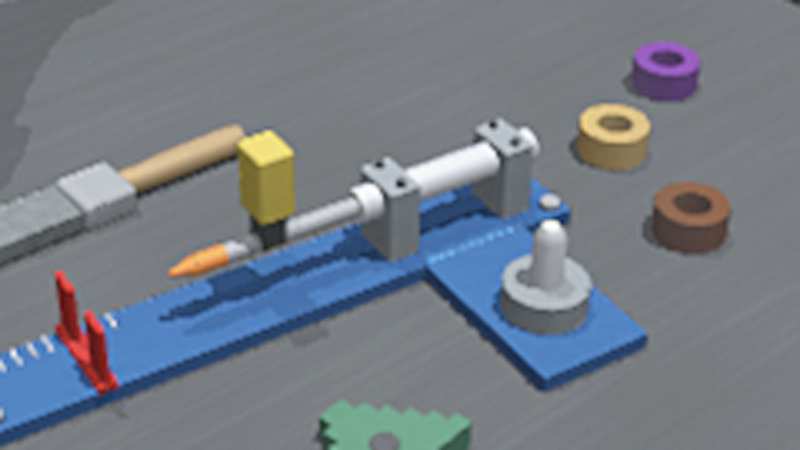

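The crop confirms it: the light golden ring at scene (374,205) is the brass one, next to a red-brown one and a purple one. Next I work out the approach.

```bash
python3 - <<'E'
from h import *
print(togo([.565,.168,.20]))
E
```

```text
[-58.33630095 -58.57013125   3.12775018]
```

step_arm([
  [0,0,30,-58.3,-58.6,3.1,8.5],
  [0,0,30,-58.3,-58.6,3.1,8.5],
  [0,0,30,-58.3,-58.6,3.1,8.5],
  [0,0,30,-58.3,-58.6,3.1,8.5],
  [0,0,30,-58.3,-58.6,3.1,8.5],
  [0,0,30,-58.3,-58.6,3.1,8.5],
  [0,0,30,-58.3,-58.6,3.1,8.5],
  [0,0,30,-58.3,-58.6,3.1,8.5],
  [0,0,30,-58.3,-58.6,3.1,8.5],
  [0,0,30,-58.3,-58.6,3.1,8.5],
])

```text
t: 1.2
tool_pos: [0.4425, -0.1338, 0.2128]
orientation: [-0.663, 0.749, 0.0, 0.0]
contact_force: [0.6, -0.0, -0.3]
width: 0.0852
```

```bash
python3 - <<'E'
from h import *
s=get_state();print(s["t"],s["tool_pos"],R.from_quat(s["orientation"]).as_euler("zyx",degrees=True));print(togo([.565,.168,.20]))
E
```

```text
1.2 [ 0.44247182 -0.13383485  0.21277526] [ 9.69949152e+01  7.90586181e-03 -1.79965271e+02]
[-31.45019637  -8.4857547    1.29751139]
```

step_arm([
  [0,0,0,-31.4,-8.5,1.3,8.5],
  [0,0,0,-31.4,-8.5,1.3,8.5],
  [0,0,0,-31.4,-8.5,1.3,8.5],
  [0,0,0,-31.4,-8.5,1.3,8.5],
  [0,0,0,-31.4,-8.5,1.3,8.5],
  [0,0,0,-31.4,-8.5,1.3,8.5],
  [0,0,0,-31.4,-8.5,1.3,8.5],
  [0,0,0,-31.4,-8.5,1.3,8.5],
  [0,0,0,-31.4,-8.5,1.3,8.5],
])

```text
t: 2.1
tool_pos: [0.5647, 0.1676, 0.1994]
orientation: [-0.663, 0.749, 0.0, -0.0]
contact_force: [-0.6, -0.3, 0.1]
width: 0.085
```

```bash
python3 - <<'E'
from h import *
w=capture("wrist");cv2.imwrite("pics/w1.png",w["image"])
M,t=cam(w);print("cam",-M.T@t,M[2],w["fx"])
b=capture("top")
for nm,c in(("w",w),("t",b)):
    h=cv2.cvtColor(c["image"],cv2.COLOR_BGR2HSV);m=cv2.inRange(h,(16,60,60),(36,255,255));P=cloud(c)
    for k in cv2.findContours(m,cv2.RETR_EXTERNAL,cv2.CHAIN_APPROX_NONE)[0]:
        if cv2.contourArea(k)>100:
            mm=np.zeros((420,560),np.uint8);cv2.drawContours(mm,[k],-1,1,-1)
            sel=(mm>0)&(P[...,2]>.021)&(P[...,2]<.028);q=P[sel]
            if len(q)<20: continue
            uv=np.argwhere(sel)[:,::-1].astype(np.float32);e=cv2.minEnclosingCircle(np.ascontiguousarray(uv))
            print(nm,e,ray(c,*e[0],.024),q[:,:].mean(0))
s=get_state();print(s["tool_pos"],togo([.565,.168,.2]))
E
```

```text
cam [0.64107358 0.1576847  0.34130532] [-0.29981441  0.03645473 -0.95330078] 377.67106710921155
w ((283.0, 187.7916717529297), 27.265033721923828) [0.56516947 0.16535974 0.024     ] [0.56500107 0.16532963 0.02324853]
t ((274.5, 267.5), 18.560810089111328) [ 0.40271002 -0.07699069  0.024     ] [ 0.4006299  -0.0733558   0.02212134]
t ((164.36300659179688, 191.5410919189453), 10.650834083557129) [0.56172973 0.16562819 0.024     ] [0.55460028 0.1672211  0.02340675]
t ((537.0, 240.5), 91.16615295410156) [ 0.47319246 -0.65558823  0.024     ] [ 0.47887993 -0.65545694  0.02437404]
[0.56486744 0.16581906 0.19973137] [-0.21804449  0.01380883 -0.02698926]
```

View pics/w1.png

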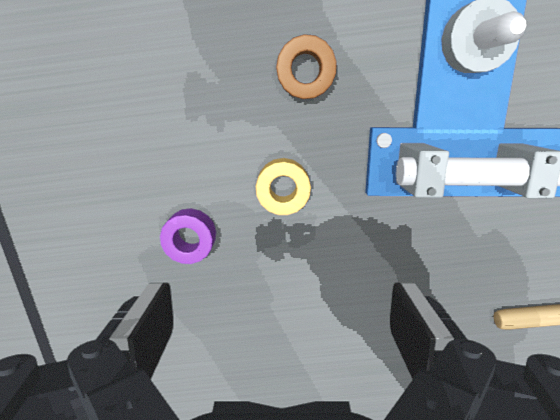

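The wrist view shows the brass ring at (283,188), the copper-brown ring at (306,67), purple at (187,236) and the pin at upper right. There is clear room for the fingers.

step_arm([
  [0,0,0,0,0,5,8.5],
  [0,0,0,0,0,10,8.5],
  [0,0,0,0,0,15,8.5],
  [0,0,0,0,0,18,8.5],
  [0,0,0,0,0,20,8.5],
  [0,0,0,0,0,20,8.5],
])

```text
t: 2.8
tool_pos: [0.5626, 0.163, -0.003]
orientation: [-0.661, 0.75, 0.001, -0.003]
contact_force: [-0.6, 0.5, -1.2]
width: 0.0852
```

```bash
python3 - <<'E'
from h import *
print(togo([.5652,.1654,-.001]),get_state()["contact_force"])
E
```

```text
[-0.26842381 -0.2272159  -0.19886062] [-0.55651641  0.45515772 -1.19020415]
```

step_arm([
  [0,0,0,-0.25,-0.23,-0.2,8.5],
  [0,0,0,-0.25,-0.23,-0.2,4.0],
  [0,0,0,-0.25,-0.23,-0.2,4.0],
  [0,0,0,-0.25,-0.23,-0.2,4.0],
  [0,0,0,-0.25,-0.23,-0.2,4.0],
  [0,0,0,-0.25,-0.23,-0.2,4.0],
  [0,0,0,-0.25,-0.23,-0.2,4.0],
])

```text
t: 3.5
tool_pos: [0.5663, 0.1654, 0.0009]
orientation: [-0.661, 0.75, 0.0, -0.002]
contact_force: [-2.0, -1.8, 7.4]
width: 0.0455
```

```bash
python3 - <<'E'
from h import *
s=get_state();print(s["tool_pos"],s["width"],R.from_quat(s["orientation"]).as_matrix()[:,2])
E
```

```text
[0.56628135 0.16538454 0.0008977 ] 0.04545507428206806 [-0.00345392 -0.00288654 -0.99998987]
```

step_arm([
  [0,0,0,0,0,-2,4.0],
  [0,0,0,0,0,-5,4.0],
  [0,0,0,0,0,-10,4.0],
  [0,0,0,0,0,-15,4.0],
  [0,0,0,0,0,-15,4.0],
  [0,0,0,0,0,-15,4.0],
])

```text
t: 4.1
tool_pos: [0.5674, 0.1658, 0.1526]
orientation: [-0.661, 0.75, -0.001, -0.001]
contact_force: [0.1, -0.4, -2.2]
width: 0.0458
```

```bash
python3 - <<'E'
from h import *
w=capture("wrist");cv2.imwrite("pics/w2.png",w["image"]);a=capture("scene")
u,v=map(int,proj(a,get_state()["tool_pos"]));print(u,v)
print(get_state()["tool_pos"],get_state()["width"])
big=cv2.resize(a["image"][v-75:v+45,u-80:u+80],(560,420),interpolation=cv2.INTER_CUBIC)
cv2.imwrite("pics/w2.png",np.vstack([cv2.resize(w["image"],(400,300)),cv2.resize(big,(400,300))]))
E
```

```text
380 152
[0.56570354 0.1651787  0.14974004] 0.045573818136886164
```

View pics/w2.png

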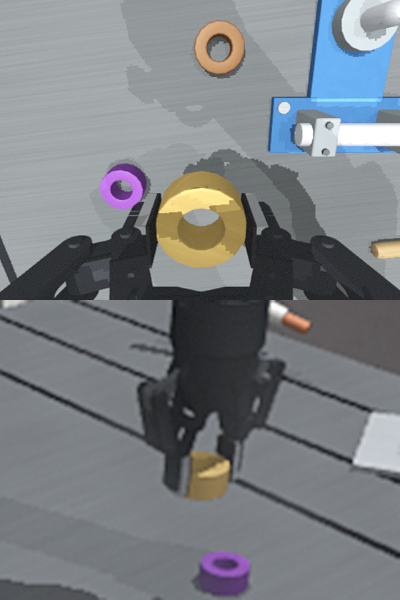

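The ring is held upright and level. Next: the pin, roughly from the top view, and the ring's offset in the hand.

```bash
cat >> h.py <<'E'
def ringtop(w):
    s=get_state();T=R.from_quat(s["orientation"]);h=cv2.cvtColor(w["image"],cv2.COLOR_BGR2HSV)
    Q=(cloud(w)-s["tool_pos"])@T.as_matrix()
    m=(cv2.inRange(h,(14,60,40),(36,255,255))>0)&(np.abs(Q).max(-1)<.06)
    q=Q[m]; zt=np.percentile(q[:,2],3); q=q[q[:,2]<zt+.004]
    c,r=cv2.minEnclosingCircle(np.ascontiguousarray(q[:,:2],np.float32))
    return c,r,zt
E
python3 - <<'E'
from h import *
w=capture("wrist");b=capture("top")
print("ring in tool",ringtop(w))
P=cloud(b);m=(P[...,2]>.055)&(P[...,2]<.08)&(abs(P[...,0]-.63)<.1)&(abs(P[...,1]-.02)<.06);q=P[m]
q=q[q[:,0]>.61];print("pin top",q.mean(0),len(q))
m=(P[...,2]>.028)&(P[...,2]<.036)&(abs(P[...,0]-.65)<.06)&(abs(P[...,1]-.03)<.06)
print("shoulder",P[m].mean(0),cv2.minEnclosingCircle(np.ascontiguousarray(P[m][:,:2],np.float32)))
p=ray(b,241.5,145.6,.07);print(p);print("togo",togo([p[0],p[1],.2]))
E
```

```text
ring in tool ((0.0006650545983575284, 0.0019463078351691365), 0.02463383413851261, np.float64(-0.024036375678539678))
pin top [0.66465462 0.0006893  0.06764428] 70
shoulder [0.66499956 0.00094635 0.03139338] ((0.6657611131668091, 0.0010267333127558231), 0.025804981589317322)
[ 0.65853756 -0.00098556  0.07      ]
togo [ 15.34925818 -11.28580238  -5.09204376]
```

step_arm([
  [0,0,0,3,-2,-5,4.0],
  [0,0,0,7,-5,-5,4.0],
  [0,0,0,11,-8,-5,4.0],
  [0,0,0,15.2,-11.9,-5,4.0],
  [0,0,0,15.2,-11.9,-5,4.0],
  [0,0,0,15.2,-11.9,-5,4.0],
  [0,0,0,15.2,-11.9,-5,4.0],
])

```text
t: 5.0
tool_pos: [0.6637, 0.001, 0.1974]
orientation: [-0.661, 0.75, 0.002, -0.005]
contact_force: [-0.4, 1.0, -1.5]
width: 0.0457
```

```bash
cat > pin.py <<'E'
from h import *
import sys
w=capture("wrist");s=get_state();T=R.from_quat(s["orientation"])
P=cloud(w);g=np.array([.665,.001])
near=np.hypot(P[...,0]-g[0],P[...,1]-g[1])
for lo,hi,r in((.029,.0345,.035),(.066,.08,.02),(.045,.066,.02)):
    q=P[(P[...,2]>lo)&(P[...,2]<hi)&(near<r)]
    if len(q)>10:
        c,rad=cv2.minEnclosingCircle(np.ascontiguousarray(q[:,:2],np.float32));print(lo,len(q),"mean",q.mean(0).round(4),"circ",np.round(c,4),round(rad,4))
c,r,zt=ringtop(w);print("ring tool",np.round(c,4),r,zt,"world",(T.apply([c[0],c[1],0])+s["tool_pos"]).round(4),"tcp",s["tool_pos"].round(4),"force",s["contact_force"].round(1),s["width"])
print("tilt",T.as_matrix()[:,2].round(4))
cv2.imwrite("pics/"+sys.argv[1],w["image"])
E
python3 pin.py w3.png
```

```text
0.029 2179 mean [0.6681 0.     0.0314] circ [6.655e-01 4.000e-04] 0.0261
0.066 368 mean [6.665e-01 3.000e-04 6.950e-02] circ [6.66e-01 4.00e-04] 0.0087
0.045 268 mean [ 6.702e-01 -4.000e-04  5.970e-02] circ [6.655e-01 3.000e-04] 0.0102
ring tool [ 0.018  -0.0003] 0.04056358337402344 -0.022854336265558724 world [ 0.6617 -0.0158  0.1979] tcp [0.6636 0.002  0.1978] force [-0.7  0.9 -1.1] 0.04552052303231215
tilt [-0.0094 -0.0025 -1.    ]
```

View pics/w3.png

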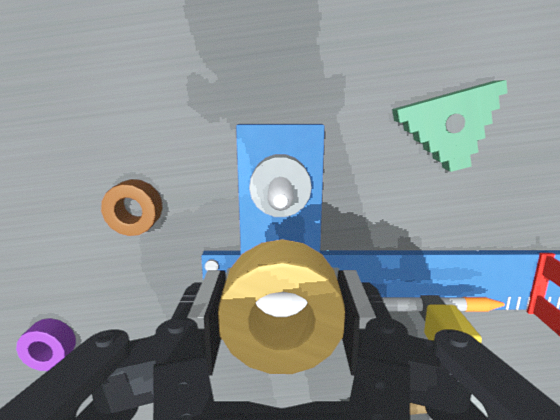

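The wrist view shows the pin at (280,190), and the ring square in the fingers at (282,305). Now I remeasure the ring without the yellow grip in the mask, and compute a levelling correction.

```bash
sed -i 's/max(-1)<.06)/max(-1)<.032)/' h.py; cat > go.py <<'E'
from h import *
import sys
# target world xyz for a tool-frame point; level tool; yaw deg of tool x
p=np.array(eval(sys.argv[1]));off=np.array(eval(sys.argv[2]));yaw=float(sys.argv[3])
s=get_state();T=R.from_quat(s["orientation"]);D=R.from_euler("z",yaw,degrees=True)*R.from_euler("x",180,degrees=True)
print("turn",(T.inv()*D).as_rotvec(degrees=True).round(2),"shift",(T.inv().apply(p-D.apply(off)-s["tool_pos"])*100).round(2),"tcp",s["tool_pos"].round(4),"F",s["contact_force"].round(1),"w",round(s["width"],4),s["t"])
E
python3 pin.py x.png; python3 - <<'E'
from h import *
w=capture("wrist");P=cloud(w);h=cv2.cvtColor(w["image"],cv2.COLOR_BGR2HSV)
m=(cv2.inRange(h,(100,150,80),(125,255,255))>0)&(abs(P[...,2]-.012)<.004)
# pad side edges -> heading: pad points x>0.66
q=P[m&(P[...,0]>.66)&(P[...,1]>-.06)];L=[];Rr=[]
for x in np.arange(.665,.71,.004):
    k=q[abs(q[:,0]-x)<.002]
    if len(k)>5: L.append((x,k[:,1].max()));Rr.append((x,k[:,1].min()))
for e in(L,Rr): e=np.array(e);print("slope deg",np.degrees(np.arctan(np.polyfit(e[:,0],e[:,1],1)[0])),e[:,1].round(4))
E
python3 go.py "[.6656,.0004,.085]" "[.0007,.0019,0]" -97
```

```text
0.029 2172 mean [6.682e-01 1.000e-04 3.140e-02] circ [6.655e-01 1.000e-04] 0.0261
0.066 358 mean [6.666e-01 2.000e-04 6.960e-02] circ [6.657e-01 3.000e-04] 0.0086
0.045 280 mean [0.6701 0.     0.0596] circ [6.655e-01 3.000e-04] 0.0102
ring tool [0.0012 0.0022] 0.02457582578063011 -0.022822211617773508 world [0.6614 0.0014 0.1983] tcp [0.6638 0.0023 0.1983] force [-0.   0.2 -0.6] 0.04558174601995401
tilt [-0.0086 -0.0027 -1.    ]
slope deg 46.69720275472275 [-0.0268 -0.0255 -0.0241  0.0244  0.0239  0.0226  0.0238  0.0245  0.001
  0.0321]
slope deg -7.099194242339766 [-0.0364 -0.0369 -0.0372 -0.0376 -0.038  -0.0329 -0.0396 -0.0399 -0.0418
 -0.0414]
turn [ 0.43 -0.22 -0.05] shift [ 0.04 -0.46 11.36] tcp [0.664  0.0022 0.1987] F [ 0.2 -0.5 -1.1] w 0.0457 5.15
```

step_arm([
  [0.43,-0.22,0,0.04,-0.46,4,4.0],
  [0.43,-0.22,0,0.04,-0.46,8,4.0],
  [0.43,-0.22,0,0.04,-0.46,11.3,4.0],
  [0.43,-0.22,0,0.04,-0.46,11.3,4.0],
  [0.43,-0.22,0,0.04,-0.46,11.3,4.0],
  [0.43,-0.22,0,0.04,-0.46,11.3,4.0],
])

```text
t: 5.75
tool_pos: [0.6692, 0.0018, 0.0882]
orientation: [-0.663, 0.749, -0.001, 0.002]
contact_force: [-0.0, -0.7, -1.5]
width: 0.0457
```

```bash
python3 pin.py w4.png; python3 go.py "[.6656,.0003,.035]" "[.0009,.002,0]" -97
```

```text
0.029 3029 mean [ 0.6768 -0.0013  0.0314] circ [6.657e-01 2.000e-04] 0.026
0.045 37 mean [ 0.6745 -0.0016  0.0461] circ [ 0.6735 -0.0011] 0.0056
ring tool [0.0003 0.0021] 0.02440517395734787 -0.02317776905852853 world [0.6672 0.0014 0.0884] tcp [0.6693 0.0015 0.0884] force [ 0.1 -0.7 -2. ] 0.045598016930447745
tilt [ 4.4e-03  2.0e-04 -1.0e+00]
turn [-0.25  0.04 -0.01] shift [0.08 0.18 5.34] tcp [0.6693 0.0015 0.0884] F [ 0.1 -0.7 -2. ] w 0.0456 5.8
```

step_arm([
  [-0.25,0,0,0.08,0.18,0,4.0],
  [-0.25,0,0,0.08,0.18,1,4.0],
  [-0.25,0,0,0.08,0.18,2,4.0],
  [-0.25,0,0,0.08,0.18,3,4.0],
  [-0.25,0,0,0.08,0.18,3.3,4.0],
  [-0.25,0,0,0.08,0.18,3.3,4.0],
])

```text
t: 6.4
tool_pos: [0.6667, 0.0009, 0.054]
orientation: [-0.663, 0.749, 0.001, -0.001]
contact_force: [-0.1, -0.4, -0.5]
width: 0.0458
```

```bash
python3 go.py "[.6656,.0003,.033]" "[.0007,.002,0]" -97
```

```text
turn [ 0.13  0.03 -0.02] shift [ 0.01 -0.1   2.1 ] tcp [0.6667 0.0009 0.054 ] F [-0.1 -0.4 -0.5] w 0.0458 6.4
```

step_arm([
  [0.13,0,0,0.01,-0.1,0.7,4.0],
  [0.13,0,0,0.01,-0.1,1.4,4.0],
  [0.13,0,0,0.01,-0.1,1.9,4.0],
  [0.13,0,0,0.01,-0.1,2.1,4.0],
  [0.13,0,0,0.01,-0.1,2.1,4.0],
])

```text
t: 6.9
tool_pos: [0.6677, 0.0008, 0.0331]
orientation: [-0.663, 0.749, 0.0, 0.0]
contact_force: [-0.1, 0.3, -0.7]
width: 0.0454
```

```bash
python3 pin.py w5.png; python3 go.py "[.6656,.0003,.033]" "[.0007,.002,0]" -97
```

```text
0.029 1122 mean [ 0.6849 -0.0016  0.0313] circ [ 6.747e-01 -6.000e-04] 0.0242
0.066 1620 mean [6.68e-01 1.00e-04 6.96e-02] circ [6.663e-01 3.000e-04] 0.0087
0.045 6417 mean [0.6682 0.0008 0.0564] circ [0.665 0.001] 0.0201
ring tool [0.0008 0.0021] 0.02449987828731537 -0.02336298382239237 world [6.656e-01 2.000e-04 3.310e-02] tcp [0.6677 0.0007 0.0331] force [-1.   0.4 -0.2] 0.04589581523992135
tilt [ 1.e-04  4.e-04 -1.e+00]
turn [-0.    0.03 -0.02] shift [0.   0.01 0.01] tcp [0.6677 0.0007 0.0331] F [-1.   0.4 -0.2] w 0.0459 6.95
```

step_arm([
  [0,0,0,0,0,0.08,4.0],
  [0,0,0,0,0,0.08,4.0],
  [0,0,0,0,0,0.08,8.0],
  [0,0,0,0,0,0.08,8.0],
  [0,0,0,0,0,0.08,8.0],
  [0,0,0,0,0,0.08,8.0],
])

```text
t: 7.55
tool_pos: [0.6678, 0.0008, 0.0321]
orientation: [-0.663, 0.749, 0.0, 0.0]
contact_force: [-0.1, -0.4, -0.7]
width: 0.08
```

step_arm([
  [0,0,0,0,0,-3,8.0],
  [0,0,0,0,0,-8,8.0],
  [0,0,0,0,0,-13,8.0],
  [0,0,0,0,0,-17,8.0],
  [0,0,0,0,0,-17,8.0],
  [0,0,0,0,0,-17,8.0],
])

```text
t: 8.15
tool_pos: [0.6682, 0.0006, 0.2033]
orientation: [-0.662, 0.749, -0.001, 0.001]
contact_force: [-0.3, -0.1, -2.0]
width: 0.0803
```

```bash
python3 - <<'E'
from h import *
s=get_state();print(s["t"],s["tool_pos"],s["width"])
w=capture("wrist");P=cloud(w);h=cv2.cvtColor(w["image"],cv2.COLOR_BGR2HSV)
Y=cv2.inRange(h,(14,60,40),(36,255,255))>0
q=P[Y&(np.hypot(P[...,0]-.6656,P[...,1]-.0003)<.035)];q=q[q[:,2]>.05]
A=np.linalg.lstsq(np.c_[q[:,:2],np.ones(len(q))],q[:,2],rcond=None)[0]
print("ring",cv2.minEnclosingCircle(np.ascontiguousarray(q[:,:2],np.float32)),"z",np.median(q[:,2]),"slope",A[:2],len(q))
b=capture("top")
for c in(w,b):
    P=cloud(c);h=cv2.cvtColor(c["image"],cv2.COLOR_BGR2HSV);Y=cv2.inRange(h,(14,60,40),(36,255,255))>0
    q=P[Y&(P[...,2]>.108)&(P[...,2]<.125)&(abs(P[...,1]+.11)<.08)]
    if len(q): r=cv2.minAreaRect(np.ascontiguousarray(q[:,:2],np.float32));print("grip",r,len(q),np.median(q[:,2]))
    Rd=(cv2.inRange(h,(0,130,60),(6,255,255))|cv2.inRange(h,(174,130,60),(180,255,255)))>0
    q=P[Rd&(P[...,2]>.014)&(P[...,2]<.06)&(abs(P[...,1]+.2)<.12)&(P[...,0]<.62)]
    if len(q):
        f=q[q[:,2]>.048];print("fins",len(q),q.mean(0),len(f),f.mean(0) if len(f) else 0, cv2.minAreaRect(np.ascontiguousarray(q[:,:2],np.float32)))
    O=cv2.inRange(h,(6,150,100),(16,255,255))>0
    q=P[O&(P[...,2]>.035)&(P[...,2]<.07)&(abs(P[...,1]+.15)<.1)]
    if len(q): print("tip",len(q),q.mean(0),q[q[:,1].argmin()])
cv2.imwrite("pics/w6.png",w["image"])
E
```

```text
8.15 [6.68174165e-01 6.37801629e-04 2.03278227e-01] 0.08025842021507534
ring ((0.6670815944671631, -0.002216394990682602), 0.026216454803943634) z 0.055276732273171265 slope [ 0.26575457 -0.5604867 ] 2056
grip ((0.5628708600997925, -0.12352202087640762), (0.013387482613325119, 0.004127829801291227), 63.26182556152344) 85 0.11138335758977291
fins 1532 [ 0.53337317 -0.23384269  0.02769192] 114 [ 0.51357053 -0.23159154  0.05111533] ((0.5352829694747925, -0.23513668775558472), (0.012534208595752716, 0.06493179500102997), 83.20939636230469)
tip 92 [ 0.54876549 -0.15786159  0.05150484] [ 0.54427572 -0.17800586  0.05078021]
grip ((0.5503208041191101, -0.11451544612646103), (0.023105138912796974, 0.027676651254296303), 83.74297332763672) 159 0.1153753056487025
fins 111 [ 0.53446853 -0.23293537  0.02740234] 14 [ 0.53808187 -0.23360513  0.05239926] ((0.5350200533866882, -0.23378068208694458), (0.008900477550923824, 0.06249171122908592), 81.93152618408203)
tip 10 [ 0.54199618 -0.15662786  0.0528489 ] [ 0.54094825 -0.16828552  0.05005146]
```

View pics/w6.png

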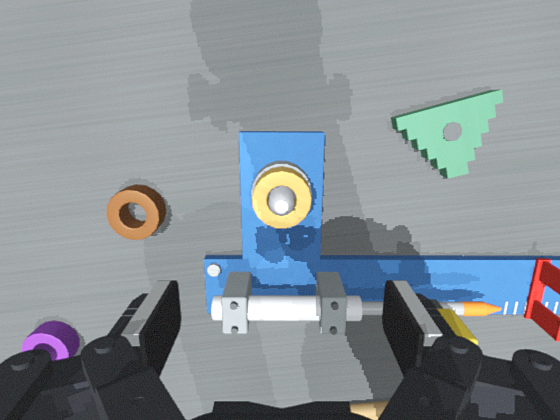

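The ring is seated around the pin at (282,197), with its top at 55 mm against 56 mm expected. Next I go above the yellow grip.

```bash
python3 go.py "[.5503,-.1158,.2]" "[0,0,0]" -97.1
```

```text
turn [0.15 0.   0.09] shift [12.97 10.14  0.08] tcp [6.667e-01 5.000e-04 2.005e-01] F [ 0.1 -0.5 -0.3] w 0.0798 8.25
```

step_arm([
  [0.15,0,0.1,4,3,0,7.0],
  [0.15,0,0.1,8,6,0,7.0],
  [0.15,0,0.1,11.5,9,0,7.0],
  [0.15,0,0.1,13,10.1,0,7.0],
  [0.15,0,0.1,13,10.1,0,7.0],
  [0.15,0,0.1,13,10.1,0,7.0],
])

```text
t: 8.85
tool_pos: [0.5504, -0.1159, 0.1997]
orientation: [-0.662, 0.75, 0.001, -0.0]
contact_force: [0.3, 1.6, 0.1]
width: 0.0704
```

```bash
cat > jig.py <<'E'
from h import *
import sys
w=capture("wrist");P=cloud(w);h=cv2.cvtColor(w["image"],cv2.COLOR_BGR2HSV)
th=np.radians(-97.1);X=np.array([np.cos(th),np.sin(th)]);Y=np.array([-X[1],X[0]]);O=np.array([.6656,.0003])+.07*X-.1*Y
J=np.dstack([(P[...,:2]-O)@X,(P[...,:2]-O)@Y,P[...,2]])
def rep(n,m):
    q=J[m]
    if len(q)>5: print(n,len(q),"mean",q.mean(0).round(4),"lo",np.percentile(q,2,0).round(4),"hi",np.percentile(q,98,0).round(4))
Yl=cv2.inRange(h,(20,60,40),(36,255,255))>0
rep("grip top",Yl&(J[...,2]>.112)&(J[...,2]<.122)&(abs(J[...,1])<.03))
Rd=(cv2.inRange(h,(0,130,50),(6,255,255))|cv2.inRange(h,(174,130,50),(180,255,255)))>0
ok=(abs(J[...,1])<.04)&(J[...,0]>.15)&(J[...,0]<.25)
rep("fins top",Rd&ok&(J[...,2]>.0515)&(J[...,2]<.057));rep("fins all",Rd&ok&(J[...,2]>.02))
Og=cv2.inRange(h,(6,150,90),(18,255,255))>0
rep("tip",Og&(abs(J[...,1])<.02)&(J[...,0]>.08)&(J[...,2]>.04)&(J[...,2]<.065))
s=get_state();t=np.array(s["tool_pos"]);print("tcp jig",(t[:2]-O)@X,(t[:2]-O)@Y,t[2],"F",s["contact_force"].round(1),"Fx",s["contact_force"][:2]@X,"w",s["width"],s["t"])
cv2.imwrite("pics/"+sys.argv[1],w["image"])
E
python3 jig.py w7.png; python3 go.py "[.5503,-.1158,.076]" "[0,0,0]" -97.1
```

```text
grip top 1533 mean [0.0598 0.0007 0.115 ] lo [ 0.0485 -0.013   0.1126] hi [0.0712 0.0133 0.1165]
fins top 262 mean [ 1.80e-01 -1.00e-04  5.32e-02] lo [ 0.1782 -0.0304  0.0517] hi [0.1821 0.0296 0.0547]
fins all 978 mean [0.179  0.0009 0.0408] lo [ 0.1781 -0.0302  0.0212] hi [0.1819 0.0304 0.0543]
tip 230 mean [0.1038 0.0019 0.0529] lo [ 0.0906 -0.0047  0.0492] hi [0.1205 0.0059 0.0554]
tcp jig 0.05862152624263421 0.00048520666071718947 0.19991467466092894 F [0.4 0.3 0.8] Fx -0.34182641253382934 w 0.06991677691619803 8.9
turn [0.05 0.06 0.05] shift [ 0.1   0.04 12.39] tcp [ 0.551  -0.115   0.1999] F [0.4 0.3 0.8] w 0.0699 8.9
```

View pics/w7.png

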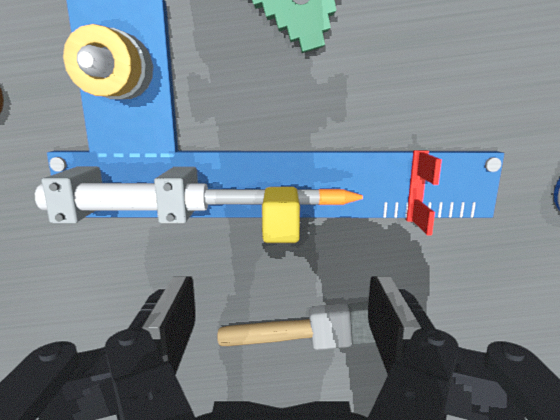

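The grip is at (281,215) between the fingers and the fins are at (423,190). The mark sits 180 mm from the mouth, so the pull is about 55 mm.

step_arm([
  [0,0,0,0.1,0.05,4,7.0],
  [0,0,0,0.1,0.05,8,7.0],
  [0,0,0,0.1,0.05,11,7.0],
  [0,0,0,0.1,0.05,12.4,7.0],
  [0,0,0,0.1,0.05,12.4,7.0],
  [0,0,0,0.1,0.05,12.4,1.5],
  [0,0,0,0.1,0.05,12.4,1.5],
  [0,0,0,0.1,0.05,12.4,1.5],
  [0,0,0,0.1,0.05,12.4,1.5],
  [0,0,0,0.1,0.05,12.4,1.5],
])

```text
t: 9.9
tool_pos: [0.5514, -0.1154, 0.0775]
orientation: [-0.662, 0.749, -0.0, 0.001]
contact_force: [-0.8, 1.7, 7.1]
width: 0.0234
```

```bash
python3 jig.py w8.png; python3 go.py "[.5503,-.1158,.076]" "[0,0,0]" -97.1
```

```text
grip top 5270 mean [0.0597 0.0017 0.115 ] lo [ 0.0483 -0.0122  0.1127] hi [0.0709 0.0135 0.1164]
fins top 789 mean [0.1798 0.0019 0.0531] lo [ 0.1778 -0.0304  0.0516] hi [0.1823 0.0301 0.0545]
fins all 3739 mean [0.1789 0.0018 0.0403] lo [ 0.1778 -0.0302  0.0209] hi [0.1818 0.0305 0.054 ]
tip 1038 mean [0.1008 0.0013 0.0538] lo [ 0.0903 -0.0051  0.0495] hi [0.1183 0.0059 0.0564]
tcp jig 0.05896035652525523 0.0009657475453257718 0.07752456290304846 F [0.4 2.5 6.7] Fx -2.4972499523907183 w 0.02345490579443839 9.95
turn [-0.11  0.08  0.05] shift [0.05 0.1  0.15] tcp [ 0.5514 -0.1154  0.0775] F [0.4 2.5 6.7] w 0.0235 9.95
```

Gripped (23.5 mm). Now the pull: 55 mm along tool x.

step_arm([
  [0,0,0,0.7,0,0,1.5],
  [0,0,0,1.6,0,0,1.5],
  [0,0,0,2.5,0,0,1.5],
  [0,0,0,3.4,0,0,1.5],
  [0,0,0,4.3,0,0,1.5],
  [0,0,0,5.0,0,0,1.5],
  [0,0,0,5.5,0,0,1.5],
  [0,0,0,5.5,0,0,1.5],
  [0,0,0,5.5,0,0,1.5],
])

```text
t: 10.85
tool_pos: [0.5448, -0.1674, 0.0776]
orientation: [-0.663, 0.749, 0.001, 0.002]
contact_force: [0.6, 6.8, -0.6]
width: 0.0237
```

```bash
python3 jig.py w9.png
```

```text
grip top 5271 mean [0.1121 0.0017 0.115 ] lo [ 0.1008 -0.0124  0.1126] hi [0.1234 0.0135 0.1164]
fins top 713 mean [0.1801 0.0014 0.0533] lo [ 0.1782 -0.0306  0.0518] hi [0.1823 0.0302 0.0545]
fins all 2393 mean [0.1792 0.0026 0.0422] lo [ 0.1782 -0.0304  0.0212] hi [0.182  0.0305 0.0542]
tip 1021 mean [0.1535 0.0012 0.0538] lo [ 0.1427 -0.005   0.0494] hi [0.1715 0.006  0.0565]
tcp jig 0.11120496434333053 0.0009153403066053702 0.07759168187133235 F [ 0.   7.5 -1. ] Fx -7.4924677656049035 w 0.02318494932960245 10.9
```

View pics/w9.png

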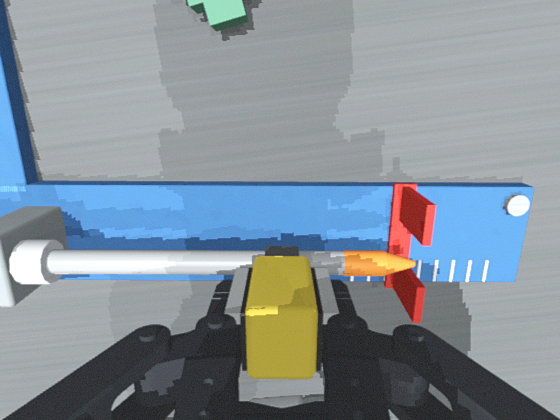

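The tip at (415,264) is just short of the fin plane, by about 3 mm.

step_arm([
  [0,0,0,0.3,0,0,1.5],
  [0,0,0,0.5,0,0,1.5],
  [0,0,0,0.5,0,0,1.5],
  [0,0,0,0.5,0,0,1.5],
  [0,0,0,0.5,0,0,1.5],
])

```text
t: 11.4
tool_pos: [0.5446, -0.1696, 0.0776]
orientation: [-0.663, 0.748, 0.002, 0.003]
contact_force: [0.4, 7.7, -2.0]
width: 0.0237
```

```bash
python3 jig.py w10.png
```

```text
grip top 5279 mean [0.1144 0.0017 0.115 ] lo [ 0.1032 -0.0124  0.1126] hi [0.1257 0.0135 0.1164]
fins top 722 mean [0.1801 0.0014 0.0532] lo [ 0.1782 -0.0302  0.0518] hi [0.1823 0.0302 0.0546]
fins all 2311 mean [0.1792 0.0029 0.0426] lo [ 0.1781 -0.0302  0.0216] hi [0.1821 0.0305 0.0542]
tip 1034 mean [0.1557 0.0013 0.0538] lo [ 0.1449 -0.0049  0.0492] hi [0.1737 0.006  0.0565]
tcp jig 0.11354792198856178 0.0008986216102693789 0.07758817573475507 F [ 2.4  7.3 -1.4] Fx -7.537658723750905 w 0.023254042029807527 11.45
```

Within about 1 mm. I hold briefly and do a final check of the stillness, the ring and the bystanders.

step_arm([
  [0,0,0,0.32,0,0,1.5],
  [0,0,0,0.32,0,0,1.5],
  [0,0,0,0.32,0,0,1.5],
  [0,0,0,0.32,0,0,1.5],
  [0,0,0,0.32,0,0,1.5],
  [0,0,0,0.32,0,0,1.5],
])

```text
t: 12.05
tool_pos: [0.5445, -0.1703, 0.0776]
orientation: [-0.664, 0.748, 0.002, 0.004]
contact_force: [1.5, 7.6, -2.4]
width: 0.0233
```

```bash
python3 jig.py w11.png; python3 jig.py w12.png|grep -E "grip|tcp"; python3 - <<'E'
from h import *
a=capture("scene");cv2.imwrite("pics/end.png",cv2.resize(a["image"][150:330,60:440],(800,380)))
E
```

```text
grip top 5275 mean [0.1152 0.0016 0.1151] lo [ 0.1039 -0.0125  0.1126] hi [0.1265 0.0135 0.1164]
fins top 720 mean [0.1801 0.0013 0.0532] lo [ 0.1782 -0.0302  0.0517] hi [0.1823 0.03   0.0546]
fins all 2297 mean [0.1792 0.0029 0.0426] lo [ 0.1782 -0.0303  0.0213] hi [0.182  0.0305 0.0542]
tip 1045 mean [0.1566 0.0013 0.0538] lo [ 0.1457 -0.0049  0.0492] hi [0.1743 0.0059 0.0565]
tcp jig 0.11425129104500238 0.0009016791930242726 0.07759570963677916 F [ 1.5  8.8 -2.3] Fx -8.90810310302203 w 0.023373875424833452 12.1
grip top 5256 mean [0.1152 0.0016 0.115 ] lo [ 0.104  -0.0124  0.1126] hi [0.1264 0.0135 0.1164]
tcp jig 0.114258925749504 0.0009015784532504338 0.07759749058915509 F [ 1.4  8.1 -2.3] Fx -8.226655854981223 w 0.02325436397757578 12.15
```

View pics/end.png

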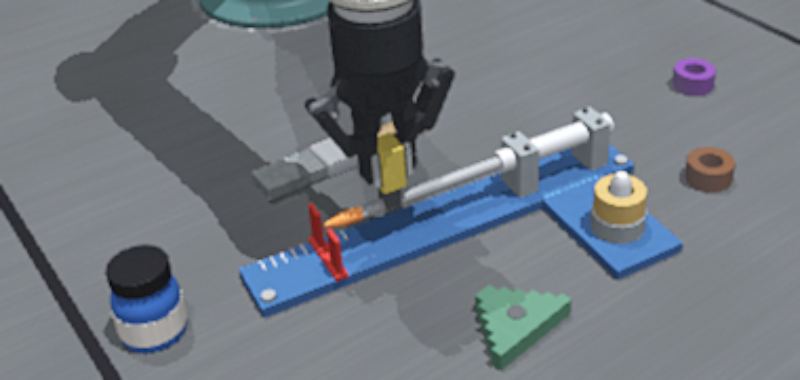

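The sleeve sits flat on the shoulder at (620,205). The tip is level with the fins at (325,222), and the jar, brush and magnet have not visibly moved. Tip at 180.2 mm against the mark at 180.1 mm, steady.

```bash
python3 -c "
from plant import finish_job;print(finish_job())"
```

```text
the job is handed in; nothing more can be done
None
```

I put the brass sleeve over the pin and let go of it. Then I gripped the yellow block, pulled the rod out about 55 mm and handed in the job at about 12 s, still holding it against the spring.

**Last checks:**
- **Pointer:** the tip was at 180.2 mm and the red mark at 180.1 mm along the jig. The tip figure is the measured grip position plus the given 65 mm. It did not move between two consecutive pictures. The wrist sensor read 8–9 N along the rod, which matches the spring.
- **Sleeve:** just after release its top measured 55.3 mm above the bench (56 mm expected). The final picture shows it flat on the seat. I have no usable tilt or centring figure from after release: that measurement was spoiled by the pin and the ring's sides. Just before I let go, it was within about 0.5 mm of the pin axis.
- **Jar, brush and magnet:** they look unmoved in the final picture, though I didn't measure their positions.

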